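# Unclip the splash cover and reset the slip stirrer's speed

## Task

The next casting batch needs a new stirring speed. Squeeze the two blue tabs on the splash cover of the grey control box together so that it unclips, lift it off and set it down gently, tabs up, on the bare bench; then reach into the recess, turn the black knob until its white pointer line points at the orange set mark, and let go. Leave the mark, the beaker, the cup and the plaster block round the box where they are.

Things in the scene. Friction and masses are not known exactly. Their poses are not given: they have to be found in the camera images.
- control_box: Grey metal box bolted to the bench (fixed), 150 x 150 mm, 76 mm high; ears reach 94 mm sideways. Origin: centre of its underside, on the bench top; z up, x to its rear (a steel conduit bend there reaches 137 mm from the origin, 50 mm high), y to its left. A square recess in its top, 110 x 110 mm, goes down to a white dial face 33 mm above the bench
- splash_cover: Loose grey cover, 0.13 to 0.2 kg: plate 126 x 126 x 4 mm, clipped flat on the box's rim over the recess; a skirt 14 mm deep below it fits inside (2 mm play). Origin: middle of the skirt's underside, 62 mm above the bench when clipped on, 0 when laid on the bench. Axes z up, y towards the left tab; as the box's while clipped on. Unclipped, it lifts straight up, clear after 15 mm
- cover_center (a point): Where to grip the cover: midway between its two blue finger tabs, which stand 26 mm up from the plate, side by side along the cover's y. Half-way up them: 13 mm above the plate's top, 93 mm above the bench when clipped on, 31 mm when the cover lies on the bench. Cover's axes
- tab_left (a joint): Slide of the left blue tab (m): 0 = sprung out, latched; 0.0075 = squeezed in to its stop, towards the other tab. Spring 2 N at rest to 7.4 N fully in; springs back when let go. Its latch nose reaches 4.5 mm under a steel strip of the box: the cover cannot be lifted until both tabs are in by 5 mm or more
- tab_right (a joint): The same for the right blue tab, which moves the opposite way
- tab_left_face (a point): Middle of the outer face of the left tab: the face is 30 mm wide (along the cover's x) and 26 mm high above the plate; 26 mm from the cover's middle when sprung out, 18.5 mm when squeezed in. So the tabs measure 52 mm over both when latched and 37 mm when squeezed
- tab_right_face (a point): Middle of the outer face of the right tab, likewise
- speed_knob (a joint): Angle of the black speed knob (rad), 0 to 2.4, growing clockwise seen from above; 0 points 1.2 rad to the left (anticlockwise) of the box's x axis. Friction 0.045 N m, stays where it is left
- knob_grip (a point): On the axis of the knob, at the centre of the box's recess, 50 mm above the bench, 8 mm below the knob's top (58 mm, so 18 mm below the rim). The knob is an upright bar 44 mm long, 12 mm thick and 19 mm high over a round flange 47 mm across whose top is 39 mm above the bench: grip it across the 12 mm. x axis: along the bar towards the end with the white pointer line; z up
- set_mark (a joint): Angle of the orange set mark (rad) on the same scale as the knob: knob and mark agree when the two values are equal. Stiff; not to be moved
- set_mark_tip (a point): Inner tip of the small orange set mark (12 mm wide arrow) on the dial face, 36 mm from the knob's axis, 34 mm above the bench. x axis: outward from the knob's axis through the mark, z up
- bench_spot (a point): Middle of a bare patch of the bench top, about 200 (x) x 160 (y) mm, at the bench's left front corner: room to lay the cover; z = bench top. To its right stands the green vice, 0.12 m high, whose T-bar reaches forward to x = 0.5 m and left to y = 0.01 m
- slip_beaker: Grey plastic beaker, 71 mm across, 96 mm high, standing right of the box; bystander. Origin: centre of its underside
- test_cup: Terracotta test cup, 62 mm across, 53 mm high, standing left of the box; bystander. Origin: centre of its underside
- sprig: White plaster block with a flower, 50 x 62 x 26 mm, right of the box; bystander. Origin: centre of its underside
There are look-alikes about, which are no part of the job. What is shaped like the splash_cover but pink is not meant.

How it is judged:
On the way, in this order (a step that is already met when the one before it is completed fails the run):
1. both tabs are squeezed in by at least 5 mm while the cover is still on the box (value of joint each of tab_left, tab_right above 0.005 m and z of cover_center in the frame of control_box below 0.1 m and horizontal distance between cover_center and control_box below 0.01 m), for 0.1 s.
2. the cover, still held in the fingers, is brought down level, tabs up, to within 20 mm of the bench (height (world z) of cover_center between 0.025 and 0.052 m and angle between cover_center's own z axis and vertical below 0.2 rad and contact force between the fingers and splash_cover above 1 N), for 0.05 s.
3. the cover lies free and level on the bench, tabs up (height (world z) of cover_center between 0.025 and 0.037 m and angle between cover_center's own z axis and vertical below 0.1 rad and contact force between the fingers and splash_cover below 0.2 N), for 0.2 s.
4. the knob's pointer line is within 0.15 rad of the orange mark (angle between the x axis of knob_grip and the x axis of set_mark_tip, either way round below 0.15 rad), for 0.2 s.
At the end, for the whole second after the job is handed in: The cover lies still and level (within 0.1 rad) on the bench, tabs up and sprung out, its centre point 25 to 37 mm above the bench; the knob rests with its pointer line within 0.15 rad of the orange mark (height (world z) of cover_center between 0.025 and 0.037 m and angle between cover_center's own z axis and vertical below 0.1 rad and angle between the x axis of knob_grip and the x axis of set_mark_tip, either way round below 0.15 rad and linear speed of splash_cover below 0.02 m/s and value of joint each of tab_left, tab_right below 0.002 m and velocity of joint speed_knob between -0.05 and 0.05 rad/s); the robot touches nothing.
It fails at once if the beaker is shifted by more than 20 mm (distance of slip_beaker from where it was at the start of the episode above 0.02 m).
It fails at once if the cup is shifted by more than 20 mm (distance of test_cup from where it was at the start of the episode above 0.02 m).
It fails at once if the plaster block is shifted by more than 20 mm (distance of sprig from where it was at the start of the episode above 0.02 m).
It fails at once if the orange mark is pushed round by more than 4 mm (distance of set_mark_tip from where it was at the start of the episode above 0.004 m).
It also fails if it takes over 61 s, if anything falls off the work surface, if the arm or the gripper's body presses on something with over 40 N, if the wrist force passes 120 N, or if a joint passes its speed limit or range.

## Robot

A 6-joint arm with a two-finger parallel gripper is mounted at the origin on a cart in front of the work surface, level with it; the furniture and walls round the work are solid. World frame = base frame: x ahead of the robot, y to its left, z up, the work surface at z = 0. Lengths are in m, angles in rad, forces in N, time in s.
With the tool pointing down it reaches from about 0.425 to 0.95 m from the base axis. Payload 14.7 kg.
Tool frame: the origin (TCP) lies between the finger pads; the fingertips stand 25 mm ahead of it and the grasp point (between the pads) lies 6 mm ahead of it; x points along the fingers, y is the direction in which the jaws open and shut, and the axes are right-handed (so a half turn about x gives the same grasp; the last joint's range is limited). The gripper opens to 85 mm and grips with 20 to 120 N. Pads are 22 mm wide; open, the fingers measure 114 mm over their backs; the gripper's body (76 mm by 85 mm) begins 54 mm behind the grasp point. The pads swing forward as they close: fully open they stand 13 mm farther back than shut.
Start: joints at [-1.293, 0.48, 1.596, -0, 1.065, -0.047], TCP at [0.207, -0.616, 0.256] pointing down, gripper open.
Joint ranges: [-2.75, 2.75], [-0.82, 2.05], [0.23, 2.67], [-1.56, 4.7], [0.09, 2.69], [-2.92, 2.92]. Speed limits (rad/s): [1.89, 1.89, 2.39, 3.01, 3.01, 3.01].

## Interface

Orientations are given as a rotation vector (axis times angle).
In Python, from cell import ctrl, read_camera, camera_info, regions_of, pinpoint gives the robot as it stands.
- The arm moves only by the tool carry_out, never from a script. Its argument "targets" is one flat list of numbers, 6 for each row, row after row: the shift along the tool's x, y, z in mm, then the turn, a rotation vector about the tool's x, y, z in rad. A call has exactly 10 rows; each row shifts and turns the pose as measured when the row begins, along the tool's axes as they then stand; what a row does not reach is not made up. A row lasts 1/10 s, in which the tool goes at most 50 mm and 8.59 degrees, less where a joint would pass 70% of its speed; a pose out of reach is approached as far as the arm can. A call with a gripper value outside its range is refused whole. "fingers" is the opening, from -1 (shut) to 1 (fully open), so that 0 is half open, set as the call begins (left out, the last holds). The fingers move at their own pace and stop on an object; the grip force is fixed at half the most. Time passes only in rows, so rows that do not move let the fingers close, or fill a call up. It gives the time, the measured TCP pose, the force and the opening at its end, in the units of the state.
- ctrl.get_state(): the state, without advancing time (a new reading comes with each control period).
- read_camera(name): name is "scene" or "top" or "wrist"; returns (picture, depth): 400x640x3 uint8, red, green, blue; 400x640 float32, m along the optical axis (not along the pixel's ray), 0 where there is no reading.
- camera_info(name): a dict with "fx", "fy", "cx", "cy" (pixels), "rvec" (rotation vector, rad) and "tvec" (3), from world to camera coordinates, as OpenCV has them. Camera axes: x right, y down, z forward; pixel columns grow to the right and rows downward; lengths in m; the calibration is good to about 2 mm. A picture is of the moment at which its call begins: read the wrist's pose just before it. camera_info takes no time and is no camera call; for the wrist camera it gives the pose at the moment of the call.
- ctrl.sign_off(): hands the job in, once; it reports no verdict.
Trained networks look in the newest picture that a camera, given by its name, has taken for a name from the list of things; names that differ only in an ending like _2 or _b are one class to them, and where a whole thing is asked for, a point or a joint stands for the part that bears it (a point fixed in the world has none). Each returns a list of dicts, best first, with "p" (0 to 1); they miss things now and then, are a little off and sometimes report something else, mostly with a low value. They report only what shows in the picture. A call takes as long as a camera call. They do not tell look-alikes from the thing itself.
- regions_of(camera, query): "region" (400x640 bool, what is visible of it) and "position" ([column, row] in pixels, amid what is visible of it).
- pinpoint(camera, query): "position" ([column, row] in pixels: a listed point, or the origin of a listed thing).
The state is a dict: "t": time; "qpos": joint angles; "dq": joint speeds; "tau": joint torques, N m; "tcp_pos": TCP position; "tcp_rot": TCP orientation; "force": force on the tool from outside, world axes, zero at the start; "wrist_torque": the same for the moment, N m; "grip_width": finger opening in m.
Only numpy, scipy, OpenCV 4.12 (cv2) and the standard library are available. Lean on these libraries where they do the work, as an engineer would, in place of code of your own. Each camera call takes 0.05 s, during which the arm holds its last target. There are 200 camera calls.

## Working session

There is one attempt and no reset: what is moved stays moved. The work goes in short steps, Python scripts to look and compute and a tool call to move; the robot and the scene stay as the last step left them, time stands still between calls to the robot, and variables do not carry over. Pictures are saved under pics/ and viewed, about 8 in all and at most 12, crops included, and the job is handed in when it is done.

Besides the shell and the picture viewer there is one more tool, called after ">>>" by a JSON object that holds its "op" and its "data", one argument or row to a line. carry_out: Moves the arm, as the interface text tells. Its arguments: {"type":"object","properties":{"targets":{"type":"array","items":{"type":"number"}},"fingers":{"type":"number"}},"required":["targets"]}

```bash
mkdir -p pics; ls
cat > h.py <<'E'
import numpy as np,cv2
from scipy.spatial.transform import Rotation as R
from cell import ctrl, read_camera, camera_info, regions_of, pinpoint
def w(name,px,z=None,d=None):
    c=camera_info(name);M=R.from_rotvec(np.ravel(c['rvec'])).as_matrix();t=np.ravel(c['tvec'])
    r=np.array([(px[0]-c['cx'])/c['fx'],(px[1]-c['cy'])/c['fy'],1]);o=-M.T@t;v=M.T@r
    return o+v*(d if d is not None else (z-o[2])/v[2])
def save(n,p): cv2.imwrite('pics/'+n,cv2.cvtColor(p,cv2.COLOR_RGB2BGR))
E
python3 - <<'E'
from h import *
Z=dict(control_box=0,splash_cover=.062,cover_center=.093,tab_left_face=.093,tab_right_face=.093,bench_spot=0,slip_beaker=0,test_cup=0,sprig=0)
pics=[]
for n in ('scene','top'):
    p,d=read_camera(n);pics.append(p)
    for k,z in Z.items():
        for r in pinpoint(n,k)[:3]:
            print(n,k,np.round(r['position']),round(r['p'],2),np.round(w(n,r['position'],z),3))
save('a.png',pics[0]);save('b.png',pics[1])
s=ctrl.get_state();print(s)
E
```

```text
pics
scene splash_cover [408. 285.] 0.91 [ 0.418 -0.705  0.062]
scene cover_center [412. 280.] 0.7 [ 0.419 -0.713  0.093]
scene tab_left_face [423. 280.] 0.6 [ 0.44  -0.735  0.093]
scene tab_right_face [294. 211.] 0.45 [ 0.389 -0.278  0.093]
scene tab_right_face [404. 278.] 0.4 [ 0.409 -0.694  0.093]
scene slip_beaker [376. 253.] 0.97 [ 0.494 -0.532  0.   ]
scene test_cup [294. 210.] 0.6 [ 0.459 -0.198  0.   ]
scene sprig [350. 260.] 0.43 [ 0.416 -0.491  0.   ]
top control_box [342. 201.] 0.59 [ 0.507 -0.36   0.   ]
top splash_cover [460. 220.] 0.84 [ 0.457 -0.672  0.062]
top splash_cover [346. 204.] 0.65 [ 0.495 -0.368  0.062]
top cover_center [344. 200.] 0.88 [ 0.501 -0.361  0.093]
top cover_center [464. 222.] 0.82 [ 0.451 -0.672  0.093]
top cover_center [352. 208.] 0.53 [ 0.483 -0.38   0.093]
top tab_left_face [471. 213.] 0.55 [ 0.476 -0.693  0.093]
top tab_left_face [334. 199.] 0.42 [ 0.505 -0.334  0.093]
top tab_right_face [354. 208.] 0.55 [ 0.483 -0.387  0.093]
top tab_right_face [458. 228.] 0.38 [ 0.436 -0.656  0.093]
top bench_spot [182. 218.] 0.57 [0.451 0.088 0.   ]
top slip_beaker [402. 203.] 0.86 [ 0.505 -0.528  0.   ]
top test_cup [287. 220.] 0.92 [ 0.45  -0.207  0.   ]
top test_cup [345. 201.] 0.52 [ 0.508 -0.367  0.   ]
top sprig [390. 235.] 0.76 [ 0.414 -0.496  0.   ]
{'t': 1.0, 'qpos': array([-1.29259798e+00,  4.80180294e-01,  1.59629630e+00, -2.48988859e-05,
        1.06509556e+00, -4.66093225e-02]), 'dq': array([-0.0003442 , -0.0007701 ,  0.00056071, -0.0008971 ,  0.00355572,
        0.00072801]), 'tau': array([-5.13433260e-04, -9.50523877e+01, -4.30654728e+01, -1.21969160e-04,
        7.24630809e-04,  5.61811351e-05]), 'tcp_pos': array([ 0.20743889, -0.6160094 ,  0.25631073]), 'tcp_rot': array([ 2.04567585,  0.3351698 , -2.04571579]), 'force': array([-0.12500815, -0.07049301, -0.16385979]), 'wrist_torque': array([-0.00700084,  0.0127733 , -0.0046407 ]), 'grip_width': 0.08574971253941668}
```

View pics/b.png

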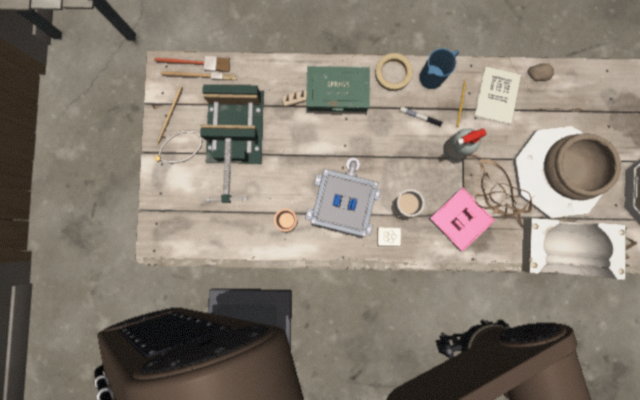

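View pics/a.png

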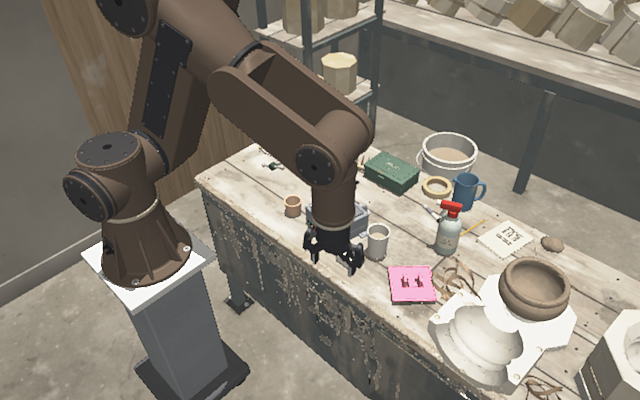

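Run:
```python
from h import *
p=cv2.imread('pics/b.png');cv2.imwrite('pics/c.png',cv2.resize(p[150:270,270:490],(792,432),interpolation=cv2.INTER_CUBIC))
```

```text
(no output)
```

View pics/c.png

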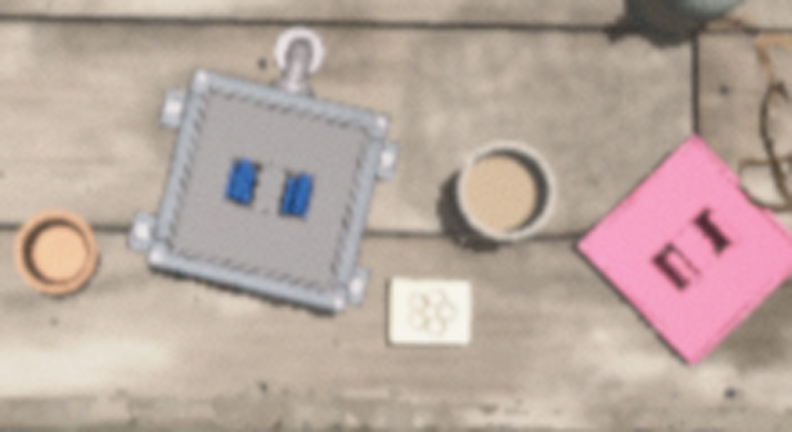

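The top picture shows two candidates. The grey cover with blue tabs is clipped on the box at about (345,202), and the pink look-alike is at (462,220). The crop confirms the grey one: blue tabs at about (337,201) and (352,204), conduit behind it. The cup, beaker and plaster block are at (286,220), (410,204) and (389,236).

```bash
cat >> h.py <<'E'
def blue(n):
    p,d=read_camera(n);h=cv2.cvtColor(p,cv2.COLOR_RGB2HSV)
    return p,d,cv2.inRange(h,(105,120,60),(125,255,255))
def down(yaw): # tool x down, tool y along heading yaw's y axis
    y=np.array([-np.sin(yaw),np.cos(yaw),0]);x=np.array([0,0,-1.]);return R.from_matrix(np.c_[x,y,np.cross(x,y)])
def plan(pos,yaw):
    s=ctrl.get_state();A=R.from_rotvec(s['tcp_rot']);best=None
    for yy in (yaw,yaw+np.pi):
        T=down(yy);rv=(A.inv()*T).as_rotvec()
        if best is None or np.linalg.norm(rv)<np.linalg.norm(best[1]): best=(yy,rv,T)
    d=np.array(pos)-s['tcp_pos']
    print('tcp',np.round(s['tcp_pos'],4),'rows turn(tool)',np.round(best[1],3),'shift after turn mm',np.round(best[2].inv().apply(d)*1e3,1),'shift before turn',np.round(A.inv().apply(d)*1e3,1),'q6',round(s['qpos'][5],3),'F',np.round(s['force'],1),'w',round(s['grip_width'],4),'t',round(s['t'],2))
E
python3 - <<'E'
from h import *
p,d,m=blue('top');n,l,st,c=cv2.connectedComponentsWithStats(m)
for i in range(1,n):
    if st[i,4]>20: print(st[i],c[i],np.round(w('top',c[i],.104),4),np.round(w('top',c[i],d=np.median(d[l==i])),3))
print(np.round(ctrl.get_state()['tcp_rot'],3));plan([.495,-.36,.25],-.227)
q=ctrl.get_state();c=camera_info('wrist');M=R.from_rotvec(np.ravel(c['rvec'])).as_matrix();o=-M.T@np.ravel(c['tvec']);A=R.from_rotvec(q['tcp_rot'])
print('cam in tool',A.inv().apply(o-q['tcp_pos']),'axis',A.inv().apply(M[2]),c['fx'])
E
```

```text
[333 195   7  11  58] [336.48275862 200.22413793] [ 0.5004 -0.3406  0.104 ] [ 0.5   -0.341  0.103]
[349 199   7  10  58] [352.10344828 203.74137931] [ 0.492  -0.3811  0.104 ] [ 0.492 -0.381  0.104]
[ 2.046  0.335 -2.046]
tcp [ 0.2074 -0.616   0.2563] rows turn(tool) [0.552 0.    0.   ] shift after turn mm [   6.3 -314.1 -222.6] shift before turn [   6.3 -150.8 -354.2] q6 -0.047 F [0.1 0.5 0.2] w 0.0851 t 1.05
cam in tool [-1.18966092e-01  8.37133092e-05 -8.12234606e-02] axis [9.48069466e-01 1.78953143e-04 3.18063287e-01] 320.26830377883243
```

>>> {"op": "carry_out", "data": {
  "targets": [0,0,0,0.138,0,0,0,0,0,0.138,0,0,0,0,0,0.138,0,0,0,0,0,0.138,0,0,0,-40,-28,0,0,0,0,-40,-28,0,0,0,0,-40,-28,0,0,0,0,-40,-28,0,0,0,0,-40,-28,0,0,0,0,-40,-28,0,0,0],
  "fingers": 1
}}

```text
t: 2.05
tcp_pos: [0.4316, -0.4244, 0.256]
tcp_rot: [-2.085, 0.276, 2.083]
force: [0.3, -0.7, 0.3]
grip_width: 0.0855
```

```bash
python3 -c "
from h import *
plan([.496,-.361,.25],-.21)"
```

```text
tcp [ 0.4316 -0.4244  0.256 ] rows turn(tool) [-0.05  -0.001 -0.003] shift after turn mm [  6.  -75.4 -49.8] shift before turn [  5.9 -77.9 -45.9] q6 1.006 F [ 0.3 -0.7  0.3] w 0.0855 t 2.05
```

>>> {"op": "carry_out", "data": {
  "targets": [0,-26,-15,-0.05,0,0,0,-25,-16,0,0,0,0,-24,-17,0,0,0,0,0,0,0,0,0,0,0,0,0,0,0,0,0,0,0,0,0,0,0,0,0,0,0,0,0,0,0,0,0,0,0,0,0,0,0,0,0,0,0,0,0]
}}

```text
t: 3.05
tcp_pos: [0.5, -0.3568, 0.2563]
tcp_rot: [-2.117, 0.22, 2.113]
force: [0.3, 0.2, -0.2]
grip_width: 0.0853
```

Run:
```python
from h import *
p,d,m=blue('wrist');save('d.png',p);n,l,st,c=cv2.connectedComponentsWithStats(m)
for i in range(1,n):
    if st[i,4]>40: print(st[i],np.round(c[i]),np.round(w('wrist',c[i],d=np.median(d[l==i])),4))
for k in ('cover_center','tab_left_face','tab_right_face'):
    for r in pinpoint('wrist',k)[:2]: print(k,np.round(r['position']),round(r['p'],2),np.round(w('wrist',r['position'],.093),4))
plan([.496,-.361,.087+.012],-.21)
```

```text
[296 169  12  41 412] [302. 189.] [ 0.5069 -0.3396  0.1046]
[309 170   6  26 130] [312. 182.] [ 0.5025 -0.3466  0.0704]
[341 171   6  25 128] [343. 183.] [ 0.4952 -0.377   0.0701]
[348 170  13  41 376] [354. 190.] [ 0.4967 -0.3845  0.1049]
cover_center [639. 143.] 0.96 [ 0.4839 -0.6375  0.093 ]
cover_center [329. 191.] 0.81 [ 0.497  -0.3623  0.093 ]
tab_left_face [302. 189.] 0.62 [ 0.5038 -0.3377  0.093 ]
tab_right_face [358. 190.] 0.76 [ 0.4922 -0.3879  0.093 ]
tab_right_face [616. 164.] 0.65 [ 0.4696 -0.619   0.093 ]
tcp [ 0.5003 -0.3565  0.2563] rows turn(tool) [ 0.006 -0.002 -0.003] shift after turn mm [157.3   5.3   3.2] shift before turn [157.3   4.9   3.6] q6 1.108 F [-0.1 -0.6 -0.6] w 0.0853 t 3.25
```

View pics/d.png

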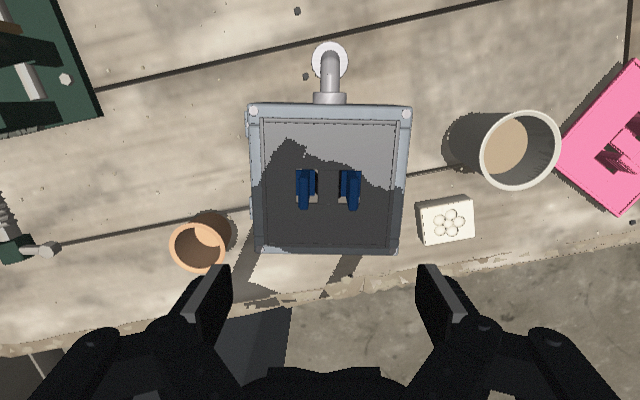

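The wrist view shows the tabs at (302,190) and (354,190). The networks and the top view agree that the centre is near (0.498, -0.362), yaw about -0.22. I'll close to about 62 mm and go down over it.

>>> {"op": "carry_out", "data": {
  "targets": [0,6,1,0.016,0,0,20,0,0,0,0,0,20,0,0,0,0,0,20,0,0,0,0,0,20,0,0,0,0,0,20,0,0,0,0,0,16,0,0,0,0,0,8,0,0,0,0,0,4,0,0,0,0,0,0,0,0,0,0,0],
  "fingers": 0.46
}}

```text
t: 4.25
tcp_pos: [0.4987, -0.3667, 0.1251]
tcp_rot: [-2.109, 0.246, 2.098]
force: [-1.0, 0.5, 0.7]
grip_width: 0.0621
```

Run:
```python
from h import *
p,d,m=blue('wrist');save('e.png',p);n,l,st,c=cv2.connectedComponentsWithStats(m)
for i in range(1,n):
    if st[i,4]>40: print(st[i],np.round(c[i]),np.round(w('wrist',c[i],d=np.median(d[l==i])),4))
for k in ('cover_center','tab_left_face','tab_right_face'):
    for r in pinpoint('wrist',k)[:2]: print(k,np.round(r['position']),round(r['p'],2),np.round(w('wrist',r['position'],.093),4))
plan([.498,-.362,.108],-.22)
```

```text
[ 336  223   33   77 1764] [355. 256.] [ 0.5005 -0.3836  0.1019]
[ 258  224   36   76 1766] [273. 256.] [ 0.5099 -0.3439  0.1016]
cover_center [314. 265.] 0.74 [ 0.4955 -0.3612  0.093 ]
tab_left_face [266. 262.] 0.96 [ 0.5032 -0.337   0.093 ]
tab_left_face [155. 291.] 0.28 [ 0.4997 -0.2729  0.093 ]
tab_right_face [364. 262.] 0.8 [ 0.4913 -0.388   0.093 ]
tcp [ 0.4992 -0.367   0.1261] rows turn(tool) [-0.007 -0.007 -0.006] shift after turn mm [18.1 -4.6  2.2] shift before turn [18.1 -4.7  2.4] q6 1.118 F [-1.  -0.6  1. ] w 0.0621 t 4.45
```

View pics/e.png

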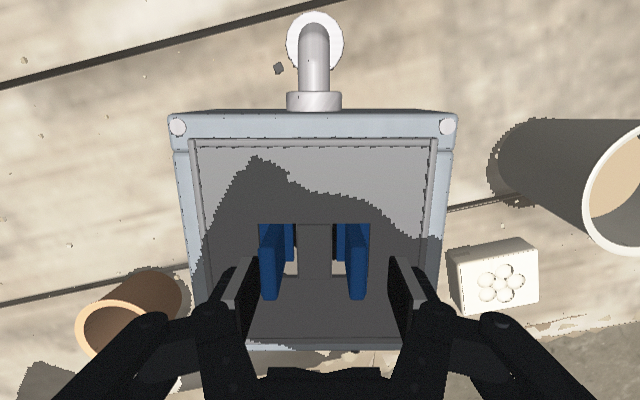

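The tabs at (273,256) and (355,256) sit between the pads, with the gripper about 4.5 mm too far right. I'll correct and go down.

>>> {"op": "carry_out", "data": {
  "targets": [0,-4.5,2,-0.007,-0.007,-0.006,3,0,0,0,0,0,3,0,0,0,0,0,3,0,0,0,0,0,3,0,0,0,0,0,3,0,0,0,0,0,0,0,0,0,0,0,0,0,0,0,0,0,0,0,0,0,0,0,0,0,0,0,0,0]
}}

```text
t: 5.45
tcp_pos: [0.4987, -0.3621, 0.111]
tcp_rot: [-2.107, 0.232, 2.105]
force: [0.7, 0.1, -0.3]
grip_width: 0.062
```

```bash
python3 -c "
from h import *
plan([.498,-.3625,.108],-.225)"
```

```text
tcp [ 0.4987 -0.3621  0.111 ] rows turn(tool) [ 0.006 -0.001 -0.   ] shift after turn mm [3.  0.6 0.6] shift before turn [3.  0.6 0.6] q6 1.112 F [ 0.7  0.1 -0.3] w 0.062 t 5.45
```

>>> {"op": "carry_out", "data": {
  "targets": [3,0.5,0.5,0.006,0,0,0,0,0,0,0,0,0,0,0,0,0,0,0,0,0,0,0,0,0,0,0,0,0,0,0,0,0,0,0,0,0,0,0,0,0,0,0,0,0,0,0,0,0,0,0,0,0,0,0,0,0,0,0,0],
  "fingers": -1
}}

```text
t: 6.45
tcp_pos: [0.4983, -0.3624, 0.1096]
tcp_rot: [-2.104, 0.239, 2.1]
force: [-0.5, 0.5, 2.3]
grip_width: 0.0321
```

>>> {"op": "carry_out", "data": {
  "targets": [0,0,0,0,0,0,0,0,0,0,0,0,0,0,0,0,0,0,0,0,0,0,0,0,0,0,0,0,0,0,0,0,0,0,0,0,0,0,0,0,0,0,0,0,0,0,0,0,0,0,0,0,0,0,0,0,0,0,0,0]
}}

```text
t: 7.45
tcp_pos: [0.4983, -0.3624, 0.1097]
tcp_rot: [-2.105, 0.239, 2.1]
force: [-0.3, 0.8, 2.3]
grip_width: 0.0327
```

>>> {"op": "carry_out", "data": {
  "targets": [-2,0,0,0,0,0,-2,0,0,0,0,0,-2,0,0,0,0,0,-3,0,0,0,0,0,-3,0,0,0,0,0,-3,0,0,0,0,0,-3,0,0,0,0,0,-3,0,0,0,0,0,-3,0,0,0,0,0,0,0,0,0,0,0]
}}

```text
t: 8.45
tcp_pos: [0.4982, -0.3624, 0.1355]
tcp_rot: [-2.104, 0.239, 2.1]
force: [-0.7, 0.5, -2.0]
grip_width: 0.0321
```

Run:
```python
from h import *
p,d,m=blue('wrist');save('f.png',p)
plan([.498,-.3625,.16],-.225)
```

```text
tcp [ 0.4981 -0.3623  0.1353] rows turn(tool) [-0.001 -0.002 -0.   ] shift after turn mm [-24.7   0.2   0.1] shift before turn [-24.7   0.2   0. ] q6 1.118 F [-0.6  0.4 -1.9] w 0.0324 t 8.5
```

View pics/f.png

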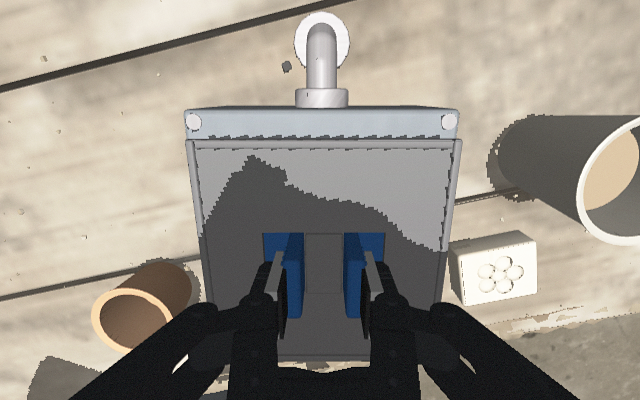

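The cover is off: the plate now floats above the rim with both tabs pinched, at (283,275) and (365,275), and the force shows its weight. I'll carry it high to the bare patch and square it up.

>>> {"op": "carry_out", "data": {
  "targets": [-22,0,0,0,0,0,-24,0,0,-0.075,0,0,-24,0,0,-0.075,0,0,0,-10,0,-0.075,0,0,0,-25,2,0,0,0,0,-35,3,0,0,0,0,-35,4,0,0,0,0,-35,4,0,0,0,0,-35,4,0,0,0,0,-35,4,0,0,0]
}}

```text
t: 9.5
tcp_pos: [0.4753, -0.1496, 0.2066]
tcp_rot: [2.222, 0.002, -2.216]
force: [0.8, 1.2, -1.8]
grip_width: 0.032
```

```bash
python3 -c "
from h import *
plan([.455,.095,.2],0)"
```

```text
tcp [ 0.4753 -0.1496  0.2066] rows turn(tool) [ 0.003 -0.003 -0.001] shift after turn mm [   6.6 -244.6   20.3] shift before turn [   6.2 -244.7   19.6] q6 1.203 F [ 0.8  1.2 -1.8] w 0.032 t 9.5
```

>>> {"op": "carry_out", "data": {
  "targets": [0,-35,3,0,0,0,0,-35,3,0,0,0,0,-35,3,0,0,0,0,-35,3,0,0,0,0,-35,3,0,0,0,0,-30,2,0,0,0,0,-20,0,0,0,0,0,-8,0,0,0,0,0,0,0,0,0,0,0,0,0,0,0,0]
}}

```text
t: 10.5
tcp_pos: [0.4543, 0.0956, 0.2063]
tcp_rot: [2.221, 0.006, -2.214]
force: [0.3, -0.5, -2.4]
grip_width: 0.0323
```

Run:
```python
from h import *
p,d,m=blue('top');read_camera('wrist');pw,dw=read_camera('wrist')
save('g.png',np.hstack([cv2.resize(p[100:280,130:290],(400,450)),cv2.resize(pw,(400,250)) if 0 else cv2.copyMakeBorder(cv2.resize(pw,(400,250)),0,200,0,0,cv2.BORDER_CONSTANT)]))
plan([.455,.095,.06],0)
```

```text
tcp [0.4544 0.0952 0.2063] rows turn(tool) [ 0.005 -0.003 -0.001] shift after turn mm [146.3   0.2  -0.6] shift before turn [ 1.463e+02  0.000e+00 -1.000e-01] q6 1.709 F [-0.3  0.3 -1.5] w 0.0322 t 10.65
```

View pics/g.png

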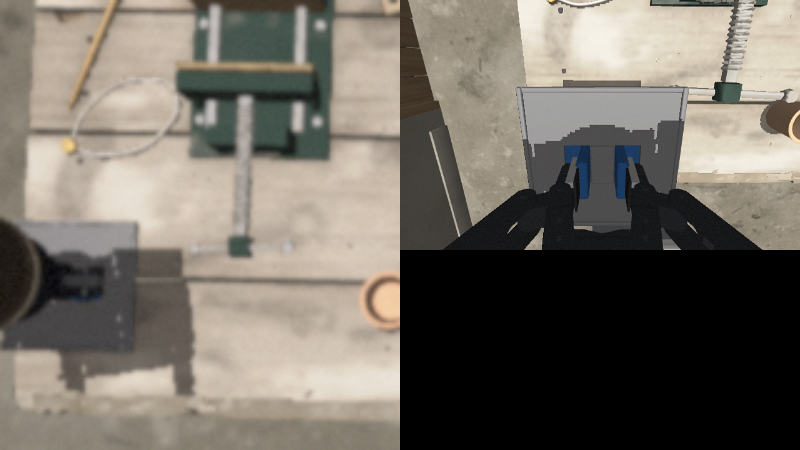

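The carried cover hangs over the bare patch. The T-bar end at crop (192,247) lies to its right, and the bench edge is to its left. I'll lower it.

>>> {"op": "carry_out", "data": {
  "targets": [15,0,0,0.005,-0.003,0,25,0,0,0,0,0,25,0,0,0,0,0,25,0,0,0,0,0,25,0,0,0,0,0,15,0,0,0,0,0,8,0,0,0,0,0,4,0,0,0,0,0,0,0,0,0,0,0,0,0,0,0,0,0]
}}

```text
t: 11.65
tcp_pos: [0.4584, 0.0886, 0.0612]
tcp_rot: [-2.223, 0.012, 2.211]
force: [-0.8, -0.5, -2.3]
grip_width: 0.0326
```

>>> {"op": "carry_out", "data": {
  "targets": [2,0,0,0,0,0,2,0,0,0,0,0,2,0,0,0,0,0,2,0,0,0,0,0,2,0,0,0,0,0,2,0,0,0,0,0,0,0,0,0,0,0,0,0,0,0,0,0,0,0,0,0,0,0,0,0,0,0,0,0]
}}

```text
t: 12.65
tcp_pos: [0.4598, 0.0889, 0.0501]
tcp_rot: [-2.227, 0.011, 2.207]
force: [0.2, 0.3, -1.4]
grip_width: 0.0323
```

>>> {"op": "carry_out", "data": {
  "targets": [1,0,0,0,0,0,0,0,0,0,0,0,1,0,0,0,0,0,0,0,0,0,0,0,0.7,0,0,0,0,0,0,0,0,0,0,0,0,0,0,0,0,0,0,0,0,0,0,0,0,0,0,0,0,0,0,0,0,0,0,0]
}}

```text
t: 13.65
tcp_pos: [0.46, 0.0889, 0.0477]
tcp_rot: [-2.228, 0.011, 2.206]
force: [-0.0, 0.7, 0.3]
grip_width: 0.0326
```

It is touching the bench: the weight reading has gone. I'll release.

>>> {"op": "carry_out", "data": {
  "targets": [0.5,0,0,0,0,0,0,0,0,0,0,0,0,0,0,0,0,0,0,0,0,0,0,0,0,0,0,0,0,0,0,0,0,0,0,0,0,0,0,0,0,0,0,0,0,0,0,0,0,0,0,0,0,0,0,0,0,0,0,0],
  "fingers": 0.6
}}

```text
t: 14.65
tcp_pos: [0.4602, 0.0889, 0.0471]
tcp_rot: [-2.228, 0.011, 2.206]
force: [0.1, -0.2, 0.4]
grip_width: 0.0682
```

>>> {"op": "carry_out", "data": {
  "targets": [-4,0,0,0,0,0,-8,0,0,0,0,0,-15,0,0,0,0,0,-25,0,0,0,0,0,-30,0,0,0,0,0,-30,0,0,0,0,0,-30,0,0,0,0,0,-10,0,0,0,0,0,0,0,0,0,0,0,0,0,0,0,0,0]
}}

```text
t: 15.65
tcp_pos: [0.4575, 0.0888, 0.2086]
tcp_rot: [-2.229, 0.01, 2.205]
force: [-1.3, 0.2, -0.3]
grip_width: 0.0684
```

Run:
```python
from h import *
p,d=read_camera('wrist');t,dt=read_camera('top')
pk=lambda a:[(np.round(r['position'],1),round(r['p'],2)) for r in a]
for k in ('knob_grip','set_mark_tip','speed_knob','set_mark'):
    print(k,pk(pinpoint('top',k)),pk(regions_of('top',k)))
save('i.png',np.hstack([cv2.resize(p,(400,250)),cv2.resize(t[160:240,290:418],(400,250),interpolation=cv2.INTER_CUBIC)]))
plan([.498,-.362,.2],-.225)
```

```text
knob_grip [(array([344.1, 201.8]), 0.73), (array([345.2, 204.3]), 0.59)] [(array([343.6, 201.8]), 0.79)]
set_mark_tip [(array([345.8, 191.6]), 0.54)] [(array([347.9, 189.7]), 0.59)]Traceback (most recent call last):
  File "<stdin>", line 5, in <module>
ValueError: it knows: bench_spot, control_box, cover_center, knob_grip, set_mark_tip, slip_beaker, splash_cover, sprig, tab_left_face, tab_right_face, test_cup
```

>>> {"op": "carry_out", "data": {
  "targets": [0,45,-4,0,0,0,0,45,-4,0,0,0,0,45,-4,0,0,0,0,45,-4,0,0,0,0,45,-4,0,0,0,0,45,-4,0,0,0,0,45,-4,0,0,0,0,45,-4,0,0,0,0,45,-4,0,0,0,0,30,-3,0.07,0,0]
}}

```text
t: 16.95
tcp_pos: [0.4927, -0.3591, 0.2018]
tcp_rot: [-2.185, 0.074, 2.181]
force: [0.1, 0.7, -0.6]
grip_width: 0.0687
```

```bash
python3 -c "
from h import *
plan([.498,-.362,.2],-.225)"
```

```text
tcp [ 0.4927 -0.3591  0.2018] rows turn(tool) [ 0.154 -0.001  0.004] shift after turn mm [ 1.8  1.6 -5.8] shift before turn [ 1.8  2.5 -5.5] q6 0.957 F [ 0.1  0.7 -0.6] w 0.0687 t 16.95
```

Run:
```python
from h import *
t,dt=read_camera('top');p,d=read_camera('wrist')
Z=dict(knob_grip=.05,set_mark_tip=.034)
for k in Z:
    for r in pinpoint('wrist',k)[:2]: print(k,np.round(r['position'],1),round(r['p'],2),np.round(w('wrist',r['position'],Z[k]),4))
x=p[60:310,160:460]
for x0 in (.104,):
  for i in range(1):
    pass
save('i.png',np.hstack([cv2.resize(x,(500,417),interpolation=cv2.INTER_CUBIC),cv2.resize(t[170:270,140:212],(300,417),interpolation=cv2.INTER_CUBIC)]))
np.save('wr.npy',p)
h=cv2.cvtColor(p,cv2.COLOR_RGB2HSV);m=cv2.inRange(h,(5,150,120),(20,255,255));n,l,st,c=cv2.connectedComponentsWithStats(m)
for i in range(1,n):
    if st[i,4]>15: print('orange',st[i],np.round(c[i],1),np.round(w('wrist',c[i],.034),4))
```

```text
knob_grip [323.4 188.5] 0.91 [ 0.4961 -0.3578  0.05  ]
set_mark_tip [330.6 143.3] 0.63 [ 0.5325 -0.3653  0.034 ]
orange [326 127  15  18 151] [332.9 135. ] [ 0.5395 -0.3678  0.034 ]
```

View pics/i.png

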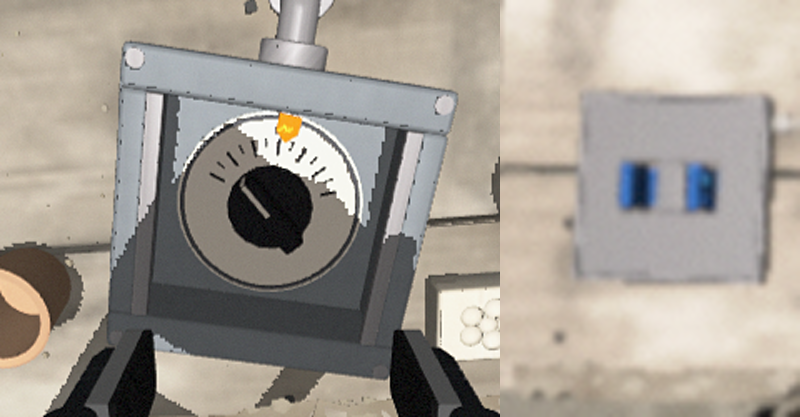

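The cover lies flat and tabs up on the patch (right half). In the recess the white pointer line runs from crop (268,216) to (242,183), and the orange mark is at (288,126). Now the angles.

Run:
```python
from h import *
W=lambda x,y,z: w('wrist',(x/(5/3)+160,y/(417/250)+60),z)
a,b=W(268,216,.058),W(242,183,.058);e=W(290,247,.056)
print('line',a,b,'end',e);v=b-a;print('ptr',np.arctan2(v[1],v[0]),'alt',np.arctan2(*(b-e)[1::-1]))
print('top knob',w('top',(344.1,201.8),.05),w('top',(343.6,201.8),.058))
for c in ([.4961,-.3578],[.4973,-.3625],[.497,-.360]):
    for mk in ([.5325,-.3653],[.5395,-.3678]):
        print(c,'mark',np.arctan2(mk[1]-c[1],mk[0]-c[0]))
# dial circle centre by ellipse points (left/right/top/bottom extremes in crop)
print([np.round(W(x,y,.033),4) for x,y in ((180,205),(361,203),(270,112),(270,291))])
plan([.497,-.36,.2],0)
```

```text
line [ 0.49741518 -0.35417737  0.058     ] [ 0.51550959 -0.34244416  0.058     ] end [ 0.47911585 -0.36438893  0.056     ]
ptr 0.5752805077615719 alt 0.5426092418871439
top knob [ 0.50072536 -0.36331665  0.05      ] [ 0.50009789 -0.36153024  0.058     ]
[0.4961, -0.3578] mark -0.20320024399433645
[0.4961, -0.3578] mark -0.22646226105885534
[0.4973, -0.3625] mark -0.07937831455957428
[0.4973, -0.3625] mark -0.124938254906402
[0.497, -0.36] mark -0.14820114760822276
[0.497, -0.36] mark -0.1815094701272678
[array([ 0.5   , -0.3049,  0.033 ]), array([ 0.494 , -0.4055,  0.033 ]), array([ 0.5469, -0.3586,  0.033 ]), array([ 0.4444, -0.3511,  0.033 ])]
tcp [ 0.4924 -0.3564  0.2016] rows turn(tool) [-0.071 -0.001  0.004] shift after turn mm [ 1.6  3.6 -4.6] shift before turn [ 1.6  3.3 -4.8] q6 0.96 F [-0.6  0.1  0.2] w 0.068 t 17.15
```

>>> {"op": "carry_out", "data": {
  "targets": [0,3,-4,0,0,0,0,0,0,-0.125,0,0,0,0,0,-0.125,0,0,0,0,0,-0.125,0,0,0,0,0,-0.125,0,0,0,0,0,-0.125,0,0,10,0,0,0,0,0,10,0,0,0,0,0,0,0,0,0,0,0,0,0,0,0,0,0],
  "fingers": 0.15
}}

```text
t: 18.15
tcp_pos: [0.4981, -0.3503, 0.1782]
tcp_rot: [1.893, 0.576, -1.893]
force: [0.4, 0.7, 0.6]
grip_width: 0.0493
```

Run:
```python
from h import *
p,d=read_camera('wrist')
Z=dict(knob_grip=.05,set_mark_tip=.034)
for k in Z:
    for r in pinpoint('wrist',k)[:2]: print(k,np.round(r['position'],1),round(r['p'],2),np.round(w('wrist',r['position'],Z[k]),4))
h=cv2.cvtColor(p,cv2.COLOR_RGB2HSV);m=cv2.inRange(h,(5,150,120),(20,255,255));n,l,st,c=cv2.connectedComponentsWithStats(m)
for i in range(1,n):
    if st[i,4]>15: print('orange',st[i],np.round(c[i],1),np.round(w('wrist',c[i],.034),4))
save('j.png',cv2.resize(p[60:330,150:490],(756,600),interpolation=cv2.INTER_CUBIC))
plan([.497,-.361,.1],.555)
```

```text
knob_grip [342.2 208.5] 0.91 [ 0.5002 -0.3663  0.05  ]
set_mark_tip [371.6 175.6] 0.83 [ 0.5341 -0.3744  0.034 ]
orange [370 161  10  17  34] [373.4 170.9] [ 0.5382 -0.3733  0.034 ]
orange [380 163   7  15  30] [382.6 170.6] [ 0.5427 -0.3796  0.034 ]
tcp [ 0.4982 -0.3507  0.1788] rows turn(tool) [ 0.029 -0.002  0.008] shift after turn mm [78.8  8.1  6.5] shift before turn [78.7  8.5  6.9] q6 0.317 F [ 0.3 -0.   0.2] w 0.049 t 18.3
```

View pics/j.png

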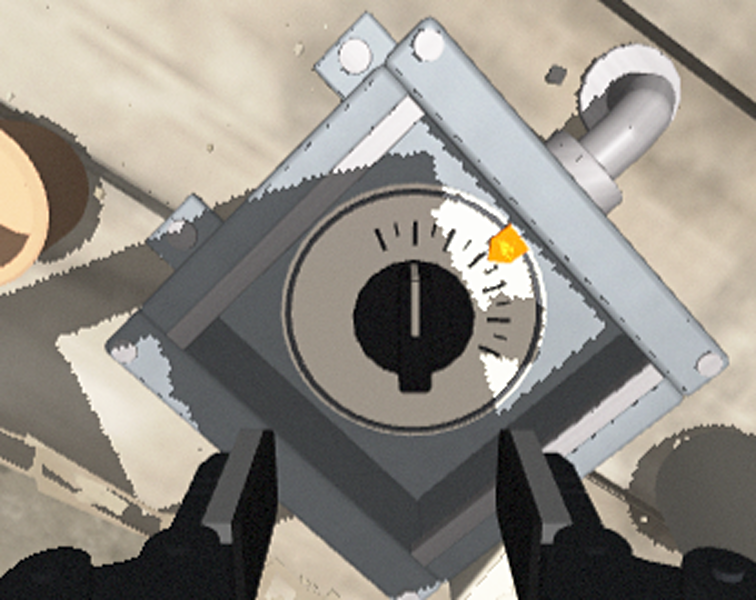

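Run:
```python
from h import *
W=lambda x,y,z: w('wrist',(x/(756/340)+150,y/(600/270)+60),z)
t,b,e=W(415,263,.058),W(415,335,.058),W(414,391,.056)
ang=lambda v:round(np.arctan2(v[1],v[0]),3)
print('ptr',ang(t-b),ang(t-e),'mid',(t+e)/2)
L=[W(x,y,.0335) for x,y in ((283,312),(545,308),(415,186),(415,433))];c=np.mean(L,0);print('dial',np.round(L,4),c, (L[0]+L[1])/2)
for n,mk in (('tip',W(490,262,.034)),('mid',W(508,245,.034)),('rednet',[.5341,-.3744])): print(n,np.round(mk,4),ang(np.array(mk)[:2]-c[:2]))
plan([*((t+e)/2)[:2],.1],.555)
```

```text
ptr 0.596 0.589 mid [ 0.49986478 -0.36085542  0.057     ]
dial [[ 0.4709 -0.3193  0.0335]
 [ 0.5287 -0.4036  0.0335]
 [ 0.5399 -0.3349  0.0335]
 [ 0.4558 -0.3919  0.0335]] [ 0.49881697 -0.36238888  0.0335    ] [ 0.49980099 -0.36141445  0.0335    ]
tip [ 0.5319 -0.3747  0.034 ] -0.358
mid [ 0.541  -0.3765  0.034 ] -0.324
rednet [ 0.5341 -0.3744] -0.328
tcp [ 0.4982 -0.3507  0.1788] rows turn(tool) [ 0.029 -0.002  0.008] shift after turn mm [78.8  9.5  4. ] shift before turn [78.7 10.   4.4] q6 0.317 F [ 0.3 -0.   0.2] w 0.049 t 18.3
```

The bar stands upright in this view (415,263)–(415,391), so the jaws are aligned with it. The centre is about (0.499, -0.361), and the mark is about 0.92 rad clockwise of the pointer. I'll centre and go down.

>>> {"op": "carry_out", "data": {
  "targets": [0,10,5,0,0,0.008,15,0,0,0,0,0,20,0,0,0,0,0,20,0,0,0,0,0,15,0,0,0,0,0,5,0,0,0,0,0,0,0,0,0,0,0,0,0,0,0,0,0,0,0,0,0,0,0,0,0,0,0,0,0]
}}

```text
t: 19.3
tcp_pos: [0.5005, -0.3657, 0.1001]
tcp_rot: [1.896, 0.559, -1.885]
force: [-0.4, 0.3, -0.1]
grip_width: 0.0492
```

Run:
```python
from h import *
p,d=read_camera('wrist')
save('k.png',cv2.resize(p[100:400,120:520],(800,600)))
plan([.4992,-.3612,.067],.585)
```

```text
tcp [ 0.5006 -0.3658  0.1002] rows turn(tool) [-0.005 -0.004 -0.006] shift after turn mm [33.2 -4.5 -1.4] shift before turn [33.1 -4.7 -1.2] q6 0.308 F [ 0.8 -0.6  0.1] w 0.0494 t 19.35
```

View pics/k.png

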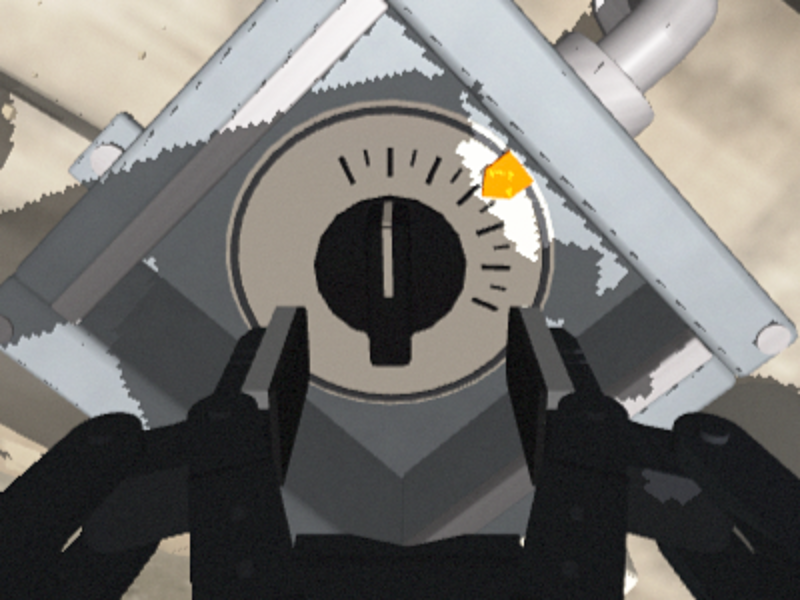

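The bar is at x=389 and the pads' midpoint at x=408, which matches the computed -4.6 mm correction. I'll correct, go down and grip.

>>> {"op": "carry_out", "data": {
  "targets": [0,-4.7,-1.2,-0.005,-0.004,-0.006,10,0,0,0,0,0,8,0,0,0,0,0,6,0,0,0,0,0,4,0,0,0,0,0,0,0,0,0,0,0,0,0,0,0,0,0,0,0,0,0,0,0,0,0,0,0,0,0,0,0,0,0,0,0]
}}

```text
t: 20.35
tcp_pos: [0.4992, -0.3609, 0.0702]
tcp_rot: [1.888, 0.569, -1.889]
force: [-0.5, 0.5, -0.3]
grip_width: 0.049
```

```bash
python3 -c "
from h import *
plan([.4992,-.3612,.067],.585)"
```

```text
tcp [ 0.4992 -0.3609  0.0702] rows turn(tool) [ 0.  0. -0.] shift after turn mm [3.2 0.2 0.2] shift before turn [3.2 0.2 0.1] q6 0.311 F [-0.5  0.5 -0.3] w 0.049 t 20.35
```

>>> {"op": "carry_out", "data": {
  "targets": [1.5,0,0,0,0,0,0,0,0,0,0,0,0,0,0,0,0,0,0,0,0,0,0,0,0,0,0,0,0,0,0,0,0,0,0,0,0,0,0,0,0,0,0,0,0,0,0,0,0,0,0,0,0,0,0,0,0,0,0,0],
  "fingers": -1
}}

```text
t: 21.35
tcp_pos: [0.4992, -0.3607, 0.0693]
tcp_rot: [1.888, 0.569, -1.888]
force: [-1.6, 0.2, -0.2]
grip_width: 0.0104
```

>>> {"op": "carry_out", "data": {
  "targets": [0,0,0,0.1,0,0,0,0,0,0.1,0,0,0,0,0,0.1,0,0,0,0,0,0.1,0,0,0,0,0,0.1,0,0,0,0,0,0.1,0,0,0,0,0,0.1,0,0,0,0,0,0.1,0,0,0,0,0,0.1,0,0,0,0,0,0,0,0]
}}

```text
t: 22.35
tcp_pos: [0.4992, -0.3615, 0.0693]
tcp_rot: [-2.032, 0.361, 2.031]
force: [0.1, 0.8, 0.2]
grip_width: 0.0102
```

Run:
```python
from h import *
p,d=read_camera('wrist')
save('l.png',cv2.resize(p[50:350,120:520],(800,600)))
plan([.4992,-.3607,.0693],-.34)
```

```text
tcp [ 0.4992 -0.3615  0.0693] rows turn(tool) [-0.007 -0.001 -0.001] shift after turn mm [-0.  -0.7  0.3] shift before turn [-0.  -0.7  0.3] q6 1.243 F [-0.7 -0.2  0.7] w 0.0102 t 22.4
```

View pics/l.png

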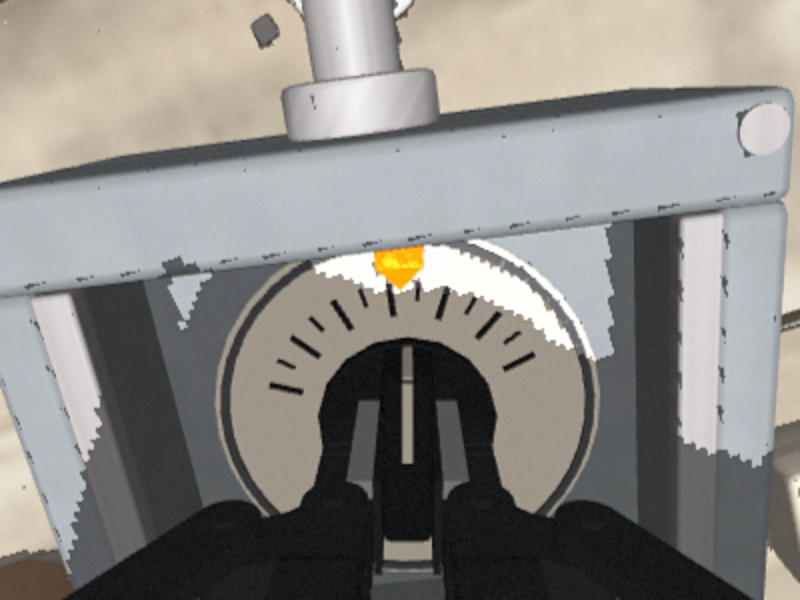

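The pointer at x=407 points almost at the mark (tip at (401,289)), about 0.04 rad too far clockwise. I'll trim back, then let go.

>>> {"op": "carry_out", "data": {
  "targets": [0,0,0,-0.04,0,0,0,0,0,0,0,0,0,0,0,0,0,0,0,0,0,0,0,0,0,0,0,0,0,0,0,0,0,0,0,0,0,0,0,0,0,0,0,0,0,0,0,0,0,0,0,0,0,0,0,0,0,0,0,0]
}}

```text
t: 23.4
tcp_pos: [0.4992, -0.3614, 0.0693]
tcp_rot: [-2.062, 0.311, 2.061]
force: [0.2, -0.8, 1.0]
grip_width: 0.0104
```

>>> {"op": "carry_out", "data": {
  "targets": [0,0,0,0,0,0,0,0,0,0,0,0,0,0,0,0,0,0,0,0,0,0,0,0,0,0,0,0,0,0,0,0,0,0,0,0,0,0,0,0,0,0,0,0,0,0,0,0,0,0,0,0,0,0,0,0,0,0,0,0],
  "fingers": 0
}}

```text
t: 24.4
tcp_pos: [0.4993, -0.3615, 0.0693]
tcp_rot: [-2.063, 0.311, 2.061]
force: [-0.2, -0.5, -0.3]
grip_width: 0.0429
```

>>> {"op": "carry_out", "data": {
  "targets": [-5,0,0,0,0,0,-10,0,0,0,0,0,-20,0,0,0,0,0,-25,0,0,0,0,0,-25,0,0,0,0,0,-25,0,0,0,0,0,-10,0,0,0,0,0,0,0,0,0,0,0,0,0,0,0,0,0,0,0,0,0,0,0]
}}

```text
t: 25.4
tcp_pos: [0.4988, -0.3609, 0.1971]
tcp_rot: [-2.063, 0.311, 2.061]
force: [0.5, 0.5, -0.8]
grip_width: 0.0427
```

Run:
```python
from h import *
p,d=read_camera('wrist');t,_=read_camera('top')
save('m.png',np.hstack([cv2.resize(p[60:310,160:460],(500,417),interpolation=cv2.INTER_CUBIC),cv2.resize(t[170:270,140:212],(300,417),interpolation=cv2.INTER_CUBIC)]))
plan([.4992,-.3607,.2],-.3)
```

```text
tcp [ 0.4986 -0.3608  0.1968] rows turn(tool) [ 0.002 -0.001 -0.001] shift after turn mm [-3.2 -0.3 -0.5] shift before turn [-3.2 -0.3 -0.5] q6 1.194 F [-0.   0.7 -0.5] w 0.0429 t 25.5
```

View pics/m.png

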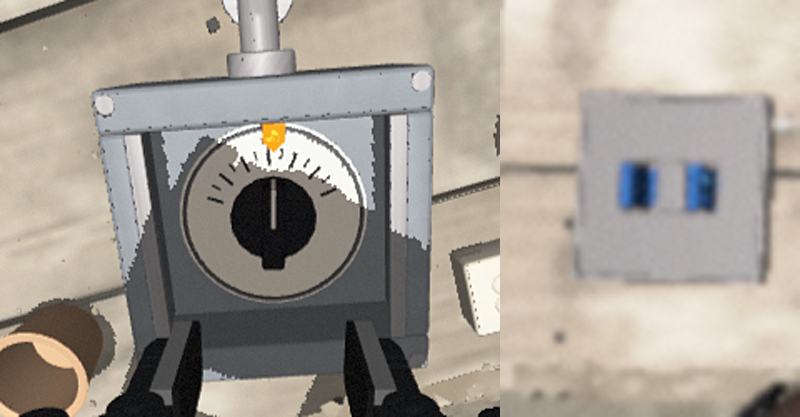

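The pointer at (273,180)–(273,228) lines up with the mark at (274,137). The cover lies flat with its tabs sprung out, and the arm is clear of everything. I'm handing in.

```bash
python3 -c "
from h import *
print(ctrl.sign_off())"
```

```text
the job is handed in; nothing more can be done
None
```

I unclipped the splash cover, set it down tabs up on the bare patch, and turned the knob to the orange mark. I then let go and handed the job in at about 25.5 s. The hand-in gives no verdict, so these results are from my own checks.

- **Cover:** I squeezed both blue tabs, lifted the cover off and lowered it until its weight came off the gripper. The last top picture shows it flat on the patch, tabs up and apart. I did not measure its tilt or the tabs' travel.
- **Knob:** I turned it about 0.9 rad clockwise, then trimmed back about 0.04 rad after a close look. In the last wrist picture the pointer lines up with the mark, which is within a few hundredths of a radian by eye.
- **Rest of the scene:** The arm ended clear at a height of 0.2 m. I saw no sign of the beaker, cup, block or mark moving, though I did not measure them again.

**Readings that disagreed:**
- The first wrist estimates of the mark's angle ran from about -0.2 to -0.36 rad, partly because the arm was still settling. The close look settled it.
- The gripper read 32 mm across the squeezed tabs where 37 mm was expected, but the cover lifted freely.

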